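Load the ball dispenser and hold its sprung gate arm open

TASK

Pick up the blue tray by its black bar and tip all five red balls over its low lip into the dispenser's hopper, with the gate still shut, then set the empty tray back upright on the bench and let go of it. Next swing the sprung gate arm fully forward, away from the hopper trough, to its stop so that all five balls run down into the yellow bin, and finish while still holding the arm against its stop with the fingers. Leave the two paint bottles, the white palette and the yellow bin where they are.

Things in the scene. Friction and masses are not known exactly. Their poses are not given: they have to be found in the camera images.
- feeder: Plywood ball dispenser fixed to the bench, about 150 x 270 mm, 240 mm tall: a trough 90 mm wide inside (x -45 to +45) sloping down (1 in 4) along its +y axis to an open end at y = +120, floor there 74 mm up. The hopper is its upper part, y -135 to 0. Origin on the bench top below the middle of the gate, z up; yaw varies within 0.25 rad.
- hopper (a point): Middle of the hopper's open mouth: x = 0, y = -80, z = 185 mm in the feeder's frame. Orange side boards widen the mouth from 90 to about 150 mm at their tops, which reach up to 235 mm above the bench at the back. The plain back wall at y = -150 to -125 has its top 200 mm above the bench.
- gate (a point): Bottom middle of the gate, a yellow blade across the trough: x = 0, y = 0, z = 103 mm in the feeder's frame (trough floor there; the floor is 138 mm up at the back of the hopper). Shut, the blade's top is 163 mm above the bench. Only it keeps the balls in the hopper.
- gate_arm (a joint): Gate arm angle, rad: 0 = gate shut (sprung rest), 1.2 = at its stop, gate open (balls clear from 1.1). Arm and gate blade are one rigid piece turning about a line along the feeder's y. Rising from 0, the roller goes over the top from the feeder's -x side to its +x side (forward). The spring pushes back all the way, 3 N at the roller at rest, 9 to 10 N at the stop; let go, it snaps shut.
- roller (a point): Centre of the black rubber roller on the arm's free end, 24 mm diameter, 40 mm long along the feeder's y. The arm's steel plate is at its -y end only; the rest is free all round. In the feeder's frame (mm): at rest x -5, y 86, z 238; mid-arc z 258; at the stop x 119, z 239. Can be pushed from its -x side with closed fingers pointing down, or gripped from above.
- gate_pivot (a point): Point on the gate arm's hinge axis level with the middle of the roller: x 58, y 86, z 148 mm in the feeder's frame, fixed to the feeder. The axis is parallel to the feeder's y. The roller's centre is 110 mm from it, and at angle 0 leans 0.61 rad from upright towards the feeder's -x.
- tray: Loose blue plastic tray, 84 mm (x) by 130 mm (y), 0.15 to 0.31 kg, origin at the centre of its underside, z up. Floor 5 mm, walls 4 mm thick and 35 mm high at both sides and the -y end; open at +y but for a low lip. Uprights at x = -40 and +40 mm carry the grip bar over its middle. Yaw varies by 0.45 rad; +y points roughly to the world's +y. It carries five balls.
- grip_bar (a point): Centre of the tray's black grip bar, 85 mm above the tray's underside over its middle; the bar runs along the tray's x, 12 mm thick (tray's y), 22 mm tall, 76 mm between uprights.
- tray_lip (a point): Top middle of the tray's low lip at its +y end: x 0, y 65, z 9 mm in the tray's frame; 4 mm above the tray's floor. The balls roll over it once that end is tipped down by about 30 to 40 degrees; 55 empties the tray.
- bin: Loose yellow stacking bin, 140 x 140 mm, 0.4 kg, walls 4 mm thick, origin at the centre of its underside; low wall 50 mm high at its -y end under the dispenser's lower end, high wall 95 mm at +y. It stands in line with the trough, its centre at y = +185 mm in the feeder's frame.
- paint_green: Bystander: green paint bottle, 38 mm diameter, 115 mm tall, origin at the centre of its underside.
- paint_orange: Bystander: orange paint bottle, 38 mm diameter, 115 mm tall, origin at the centre of its underside.
- palette: Bystander: white round palette dish, 110 mm diameter, 18 mm tall, origin at the centre of its underside.
- ball1_center (a point): Centre of red ball 1 of five alike: diameter 34 mm, 14 g, polished and slippery, loose; they start in the tray.
- ball2_center (a point): Centre of red ball 2 of five alike: diameter 34 mm, 14 g, polished and slippery, loose; they start in the tray.
- ball3_center (a point): Centre of red ball 3 of five alike: diameter 34 mm, 14 g, polished and slippery, loose; they start in the tray.
- ball4_center (a point): Centre of red ball 4 of five alike: diameter 34 mm, 14 g, polished and slippery, loose; they start in the tray.
- ball5_center (a point): Centre of red ball 5 of five alike: diameter 34 mm, 14 g, polished and slippery, loose; they start in the tray.

How it is judged (in metres and radians):
On the way, in this order (a step that is already met when the one before it is completed fails the run):
1. the lifted tray is tipped at the hopper, gate shut (angle between tray's own z axis and vertical above 0.3 rad and height (world z) of tray above 0.1 m and horizontal distance between tray and hopper below 0.22 m and value of joint gate_arm below 0.3 rad).
2. all five balls lie in the hopper behind the shut gate (x of ball1_center in the frame of feeder between -0.08 and 0.08 m and y of ball1_center in the frame of feeder between -0.15 and 0.01 m and z of ball1_center in the frame of feeder between 0.1 and 0.19 m and x of ball2_center in the frame of feeder between -0.08 and 0.08 m and y of ball2_center in the frame of feeder between -0.15 and 0.01 m and z of ball2_center in the frame of feeder between 0.1 and 0.19 m and x of ball3_center in the frame of feeder between -0.08 and 0.08 m and y of ball3_center in the frame of feeder between -0.15 and 0.01 m and z of ball3_center in the frame of feeder between 0.1 and 0.19 m and x of ball4_center in the frame of feeder between -0.08 and 0.08 m and y of ball4_center in the frame of feeder between -0.15 and 0.01 m and z of ball4_center in the frame of feeder between 0.1 and 0.19 m and x of ball5_center in the frame of feeder between -0.08 and 0.08 m and y of ball5_center in the frame of feeder between -0.15 and 0.01 m and z of ball5_center in the frame of feeder between 0.1 and 0.19 m and value of joint gate_arm below 0.3 rad), for 0.3 s.
3. the tray stands upright on the bench again, let go (height (world z) of tray between -0.01 and 0.008 m and angle between tray's own z axis and vertical below 0.1 rad and contact force between tray and the fingers below 0.1 N and linear speed of tray below 0.02 m/s), for 0.2 s.
At the end, for the whole second after the job is handed in: The gate arm is within 0.08 rad of its stop (joint above 1.12) and is held there by the fingers with more than 3 N; all five ball centres are inside the yellow bin, which stands upright; the tray stands upright (within 0.1 rad) on the bench, untouched and at rest (all of step 3 and value of joint gate_arm above 1.12 rad and contact force between gate_arm and the fingers above 3 N and x of ball1_center in the frame of bin between -0.07 and 0.07 m and y of ball1_center in the frame of bin between -0.07 and 0.07 m and z of ball1_center in the frame of bin between 0 and 0.06 m and x of ball2_center in the frame of bin between -0.07 and 0.07 m and y of ball2_center in the frame of bin between -0.07 and 0.07 m and z of ball2_center in the frame of bin between 0 and 0.06 m and x of ball3_center in the frame of bin between -0.07 and 0.07 m and y of ball3_center in the frame of bin between -0.07 and 0.07 m and z of ball3_center in the frame of bin between 0 and 0.06 m and x of ball4_center in the frame of bin between -0.07 and 0.07 m and y of ball4_center in the frame of bin between -0.07 and 0.07 m and z of ball4_center in the frame of bin between 0 and 0.06 m and x of ball5_center in the frame of bin between -0.07 and 0.07 m and y of ball5_center in the frame of bin between -0.07 and 0.07 m and z of ball5_center in the frame of bin between 0 and 0.06 m and angle between bin's own z axis and vertical below 0.1 rad); the arm keeps its last pose, push and grip.
It fails at once if the paint green is moved more than 40 mm or tipped (distance of paint_green from where it was at the start of the episode above 0.04 m or angle between paint_green's own z axis and vertical above 0.3 rad).
It fails at once if the paint orange is moved more than 40 mm or tipped (distance of paint_orange from where it was at the start of the episode above 0.04 m or angle between paint_orange's own z axis and vertical above 0.3 rad).
It fails at once if the palette is moved more than 40 mm or tipped (distance of palette from where it was at the start of the episode above 0.04 m or angle between palette's own z axis and vertical above 0.3 rad).
It fails at once if the bin is moved more than 40 mm or tipped (distance of bin from where it was at the start of the episode above 0.04 m or angle between bin's own z axis and vertical above 0.3 rad).
It also fails if it takes over 72 s, if anything falls off the work surface, if the arm or the gripper's body presses on something with over 40 N, if the wrist force passes 120 N, or if a joint passes its speed limit or range.

ROBOT

A 6-joint arm with a two-finger parallel gripper is mounted at the origin on the work surface. World frame = base frame: x ahead of the robot, y to its left, z up, the work surface at z = 0. Lengths are in mm, angles in rad, forces in N, time in s.
With the tool pointing down it reaches from about 350 to 875 mm from the base axis. Payload 4.2 kg.
Tool frame: the origin (TCP) lies between the finger pads; the fingertips stand 17 mm ahead of it and the grasp point (between the pads) lies 2 mm behind it; z points along the fingers, y is the line along which they close (so a half turn about z gives the same grasp; the last joint's range is limited). The gripper opens to 85 mm and grips with 20 to 120 N. Pads are 22 mm wide; open, the fingers measure 114 mm over their backs; the gripper's body (76 mm by 85 mm) begins 54 mm behind the grasp point. The pads swing forward as they close: fully open they stand 13 mm farther back than shut.
Start: joints at [1.368, 0.385, 0.008, 0, -1.194, -0.259], TCP at [278.441, 559.526, 248.312] pointing down, gripper open.
Joint ranges: [-3.14, 3.14], [-1.21, 2.06], [-1.07, 1.41], [-3.16, 2.05], [-2.99, -0.16], [-3.1, 3.1]. Speed limits (rad/s): [2.79, 2.79, 3.14, 3.14, 3.14, 3.14].

INTERFACE

Orientations are given as a unit quaternion [x, y, z, w].
In Python, from bench import arm, vision gives the robot as it stands (arm), with the cameras (vision).
- The arm moves only by the shell command python3 jog.py FILE [OPENING], which reads ROWS from the file FILE. ROWS is a JSON list of rows, 1 to 10 of them, each of 6 numbers: dx, dy, dz in mm, then a rotation vector rx, ry, rz in rad; each row is the pose to reach, as a shift and turn from the pose commanded when the command began, along the tool's axes at that moment; what a row does not reach only later rows make up. A row lasts 1/10 s, in which the tool goes at most 50 mm and 0.15 rad, less where a joint would pass 70% of its speed; a pose out of reach is approached as far as the arm can. OPENING is the finger opening in mm, set as the command begins (- or left out keeps the last). The fingers move at their own pace and stop on an object; the grip force is fixed at half the most. Time passes only in rows, so rows that do not move let the fingers close. It prints the time, the measured TCP pose, the force, the opening and the grip force at its end. Input that does not fit is refused with a message, and nothing moves.
- arm.read_state(): the state, without advancing time (a new reading comes with each control period).
- vision.get_image(name): name is "scene" or "top"; returns the picture (400x640x3 uint8, blue, green, red); there is no depth.
- vision.get_calibration(name): a dict with "K" (3x3 intrinsics, pixels), "D" ([k1, k2, p1, p2, k3] as OpenCV has them; the pictures are not rectified), "rvec" (rotation vector, rad) and "tvec" (3), from world to camera coordinates, as OpenCV has them. Camera axes: x right, y down, z forward; pixel columns grow to the right and rows downward; lengths in mm; the calibration is good to about 2 mm. A picture is of the moment at which its call begins. get_calibration takes no time and is no camera call.
- arm.job_done(): hands the job in; it is judged then, once.
The state is a dict: "clock": time; "joints": joint angles; "joint_vel": joint speeds; "joint_efforts": joint torques, N m; "position": TCP position; "ee_rot": TCP orientation; "contact_force": force on the tool from outside, world axes, zero at the start; "wrist_torque": the same for the moment, N m; "gripper_width": finger opening in mm; "grasp_force": force on a finger pad.
Only numpy, scipy, OpenCV 4.12 (cv2) and the standard library are available. Lean on these libraries where they do the work, as an engineer would, in place of code of your own. Each camera call takes 0.05 s, during which the arm holds its last target. There are 200 camera calls.

## Working session

There is one attempt and no reset: what is moved stays moved. The work goes in short steps, Python scripts to look and compute and a shell command to move; the robot and the scene stay as the last step left them, time stands still between calls to the robot, and variables do not carry over. Pictures are saved under pics/ and viewed, at most 10 in all, crops included, and the job is handed in when it is done.

```bash
ls; mkdir -p pics
python3 - <<'E'
from bench import arm, vision
import cv2
for n in("scene","top"):
    im=vision.get_image(n); cv2.imwrite(f"pics/{n}0.png",im)
    c=vision.get_calibration(n); print(n,c)
print(arm.read_state())
E
```

```text
bench.py
jog.py
pics
scene {'K': array([[452.02593624,   0.        , 320.62288222],
       [  0.        , 452.02593624, 201.76807012],
       [  0.        ,   0.        ,   1.        ]]), 'D': array([-0.0266678,  0.       ,  0.       ,  0.       ,  0.       ]), 'rvec': array([ 2.16264354,  1.05580641, -0.44211067]), 'tvec': array([-318.02682903, -173.76557181, 1459.21299466])}
top {'K': array([[386.1707629 ,   0.        , 312.81677154],
       [  0.        , 386.1707629 , 192.26516858],
       [  0.        ,   0.        ,   1.        ]]), 'D': array([-0.05998701,  0.        ,  0.        ,  0.        ,  0.        ]), 'rvec': array([ 2.26987331, -1.90632827,  0.22325884]), 'tvec': array([-77.05622845, 519.4584298 , 996.27995511])}
{'clock': 0.1, 'joints': array([ 1.36757776e+00,  3.85471524e-01,  6.77283505e-03, -4.27317576e-04,
       -1.19400261e+00, -2.58595042e-01]), 'joint_vel': array([ 0.00127405, -0.0013637 ,  0.00235623,  0.00192591,  0.0007651 ,
       -0.0006172 ]), 'joint_efforts': array([-1.92573025e-04, -3.93322170e+01,  1.88929117e+01,  4.19787258e+00,
       -2.59780914e-03,  7.32697487e-06]), 'position': array([278.25370669, 559.10147689, 247.34104104]), 'ee_rot': array([ 9.73440766e-01, -2.28936955e-01, -1.72150011e-04,  9.57620667e-04]), 'contact_force': array([-0.05674343, -0.95242653,  0.18312946]), 'wrist_torque': array([-0.01009096,  0.0062815 ,  0.03481224]), 'grasp_force': 0.0, 'gripper_width': 85.20100447780196}
```

View pics/scene0.png

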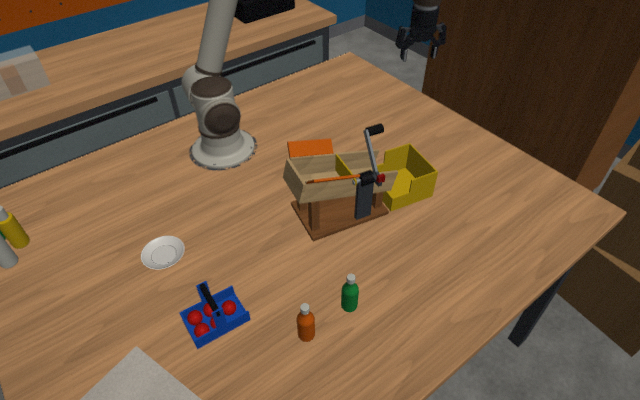

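View pics/top0.png

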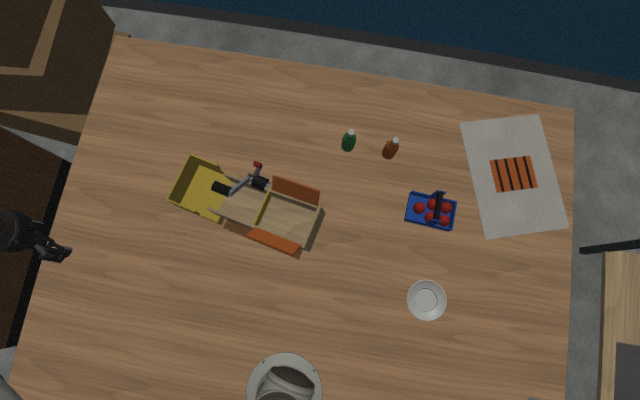

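Scene view: feeder around (340,190), tray (213,316), bottles (306,325) and (350,295), palette (163,252), bin (408,178). Top view: tray (431,211), feeder (265,213), bin (202,190), roller (221,188), with world +y to the left.

```bash
cat > h.py <<'E'
import cv2,numpy as np
from bench import arm, vision
def cal(n):
    c=vision.get_calibration(n); R,_=cv2.Rodrigues(np.array(c["rvec"])); return np.array(c["K"]),np.array(c["D"]),R,np.array(c["tvec"]).reshape(3)
def ray(n,p):
    K,D,R,t=cal(n); u=cv2.undistortPoints(np.array([[p]],float),K,D)[0,0]
    d=R.T@np.array([u[0],u[1],1]); return -R.T@t,d/np.linalg.norm(d)
def plane(n,p,z):
    o,d=ray(n,p); return (o+d*(z-o[2])/d[2]).round(1)
def tri(ps,pt):
    (o1,d1),(o2,d2)=ray("scene",ps),ray("top",pt)
    s=np.linalg.lstsq(np.c_[d1,-d2],o2-o1,rcond=None)[0]; a,b=o1+s[0]*d1,o2+s[1]*d2
    return ((a+b)/2).round(1),round(float(np.linalg.norm(a-b)),1)
def proj(n,P):
    K,D,R,t=cal(n); return cv2.projectPoints(np.array(P,float).reshape(-1,3),cv2.Rodrigues(R)[0],t,K,D)[0][:,0].round(1)
def zoom(n,im,x0,x1,y0,y1,f,name):
    cv2.imwrite(f"pics/{name}.png",cv2.resize(im[y0:y1,x0:x1],None,fx=f,fy=f,interpolation=cv2.INTER_CUBIC))
E
python3 - <<'E'
from h import *
s=cv2.imread("pics/scene0.png");t=cv2.imread("pics/top0.png")
def z(im,a,b,c,d,w,h): return cv2.resize(im[c:d,a:b],(w,h),interpolation=cv2.INTER_CUBIC)
# left: feeder, right: tray
cv2.imwrite("pics/ctop.png",np.hstack([z(t,160,330,145,265,680,480)]))
cv2.imwrite("pics/cscene.png",z(s,275,445,115,245,680,520))
cv2.imwrite("pics/ctray.png",np.hstack([z(t,395,465,180,240,396,340),z(s,175,255,275,350,363,340)]))
E
```

```text
(no output)
```

View pics/ctop.png

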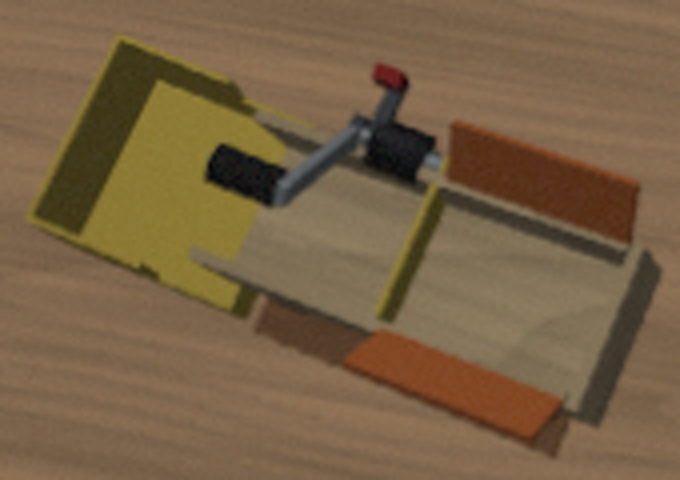

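View pics/cscene.png

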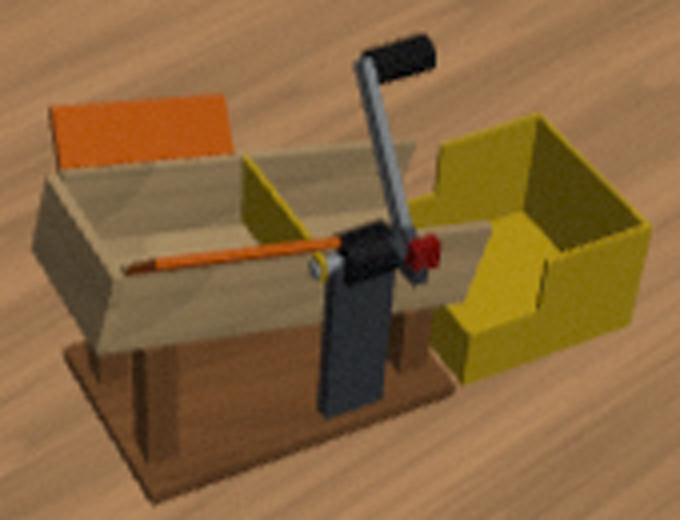

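View pics/ctray.png

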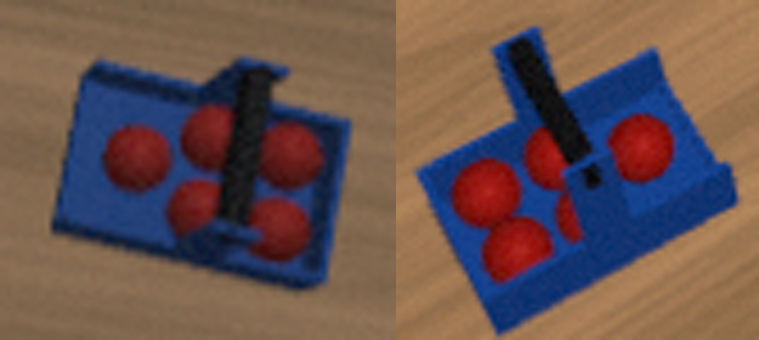

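Crops: the roller centre is at top ≈(221,188) and scene ≈(375,130). Orange board corners are clear in both views, the tray bar runs from (440,192) to (437,219) in top, and the lip faces left (+y).

Run:
```python
from h import *
T=lambda x,y:(160+x/4-.4,145+y/4-.4); S=lambda x,y:(275+x/4-.4,115+y/4-.4)
P={}
for n,s,t in [("roller",(400,60),(245,173)),("-xboard back",(50,106),(530,440)),("-xboard front",(225,95),(345,362)),
 ("+xboard back",(125,268),(638,183)),("bin +x+y",(650,228),(122,38)),("bin -x+y",(538,115),(30,217))]:
    P[n]=tri(S(*s),T(*t)); print(n,P[n])
t=lambda x,y:(395+x/5.657-.4,180+y/5.657-.4); s=lambda x,y:(175+(x-396)/4.54-.4,275+y/4.54-.4)
for n,p,z in [("rim R+x",(350,120),35),("rim R-x",(322,290),35),("rim L+x",(100,62),35),("lip+x",(80,92),9),("lip-x",(52,232),9),("bar+x",(257,70),96),("bar-x",(237,222),96)]: print(n,plane("top",t(*p),z))
for n,p,z in [("s rim back-x",(418,172),35),("s rim back +x",(492,302),35),("s rim front+x",(735,168),35),("s rim front-x",(655,48),35)]: print(n,plane("scene",s(*p),z))
top=cv2.imread("pics/top0.png");h=cv2.cvtColor(top,cv2.COLOR_BGR2HSV)
m=cv2.inRange(h,(105,120,40),(130,255,255)); m[:170]=0;m[250:]=0;m[:,:390]=0;m[:,470:]=0
print(cv2.minAreaRect(cv2.findNonZero(m)))
```

```text
roller (array([459.2, 216.6, 237.6]), 3.2)
-xboard back (array([341.1,  31.2, 219. ]), 4.0)
-xboard front (array([368.8, 148.3, 188.4]), 5.6)
+xboard back (array([492.3, -11.3, 218. ]), 14.3)
bin +x+y (array([566.4, 362.8,  92. ]), 6.2)
bin -x+y (array([433.6, 391.2,  94.4]), 4.1)
rim R+x [ 576.3 -387.6   35. ]
rim R-x [ 489.1 -381.7   35. ]
rim L+x [ 583.9 -260.3   35. ]
lip+x [ 573.8 -257.9    9. ]
lip-x [ 499.9 -252.5    9. ]
bar+x [ 576.  -320.3   96. ]
bar-x [ 502.4 -318.3   96. ]
s rim back-x [ 496.6 -377.7   35. ]
s rim back +x [ 580.9 -380.6   35. ]
s rim front+x [ 589.6 -254.2   35. ]
s rim front-x [ 504.7 -249.8   35. ]
((431.2307434082031, 207.84616088867188), (48.636802673339844, 37.654300689697266), 11.309932708740234)
```

```bash
echo '[[0, 0, -50, 0, 0, 0], [0, 0, -100, 0, 0, 0], [15, 15, -145, 0, 0, 0], [48, 51, -150, 0, 0, 0], [82, 88, -150, 0, 0, -0.1], [116, 124, -150, 0, 0, -0.2], [150, 160, -150, 0, 0, -0.3], [184, 197, -150, 0, 0, -0.4], [218, 234, -150, 0, 0, -0.41], [252, 270, -150, 0, 0, -0.41]]' > rows.txt && python3 jog.py rows.txt 85
python3 - <<'E'
from h import *
from scipy.spatial.transform import Rotation as R
s=arm.read_state(); r=R.from_quat(s["ee_rot"]); print(s["joints"].round(3), r.as_matrix().round(3))
print("tool delta to above tray",(r.inv().apply(np.array([539,-318,250])-s["position"])).round(1))
a=-.215;M=np.array([[np.cos(a),-np.sin(a),0],[np.sin(a),np.cos(a),0],[0,0,1]]);O=np.array([445.8,130,0])
f=lambda *p:O+M@np.array(p,float)
for n,p in [("gate+",(45,0,163)),("gate-",(-45,0,163)),("roller",(-5,86,238)),("backwall+",(45,-150,200)),("backwall-",(-45,-150,200)),("end-",(-45,120,74))]:
    print(n,(proj("top",f(*p))-[160,145])*4,(proj("scene",f(*p))-[275,115])*4)
E
```

```text
clock: 1.1
position: [383.5, 203.4, 398.2]
ee_rot: [1.0, -0.025, -0.0, -0.0]
contact_force: [1.8, 0.7, 1.5]
gripper_width: 84.9
grasp_force: 0.0
[ 0.865 -0.028 -0.138 -0.    -1.461  0.655] [[ 0.999 -0.051 -0.   ]
 [-0.051 -0.999  0.   ]
 [-0.    -0.    -1.   ]]
tool delta to above tray [181.8 512.8 148.1]
gate+ [[432.  176.8]] [[305.6 238. ]]
gate- [[372.  311.2]] [[240.  154.8]]
roller [[243.6 169.6]] [[394.4  59.6]]
backwall+ [[660.4 257.2]] [[ 80.4 265.6]]
backwall- [[602. 400.]] [[ 22.4 176. ]]
end- [[227.6 262.8]] [[389.6 206. ]]
```

```bash
echo '[[17, 47, 0, 0, 0, 0], [34, 94, 0, 0, 0, 0], [50, 141, 0, 0, 0, 0], [67, 188, 0, 0, 0, 0], [83, 235, 0, 0, 0, 0], [100, 282, 0, 0, 0, 0], [116, 329, 10, 0, 0, 0], [133, 375, 25, 0, 0, 0], [149, 420, 40, 0, 0, 0], [165, 465, 55, 0, 0, 0]]' > rows.txt && python3 jog.py rows.txt 85; echo '[[11, 30, 36, 0, 0, 0], [17, 48, 70, 0, 0, 0], [17, 48, 115, 0, 0, 0], [17, 48, 145, 0, 0, 0], [17, 48, 145, 0, 0, 0]]' > rows.txt && python3 jog.py rows.txt 85;python3 - <<'E'
from h import *
s=arm.read_state(); print(s["joints"].round(3),s["position"],s["ee_rot"].round(4))
im=vision.get_image("scene");im2=vision.get_image("top")
a=cv2.resize(im[215:355,145:285],(400,400),interpolation=3);b=cv2.resize(im2[150:270,380:500],(400,400),interpolation=3)
cv2.imwrite("pics/pre.png",np.hstack([a,b]))
E
```

```text
clock: 2.1
position: [523.9, -267.5, 342.9]
ee_rot: [1.0, -0.026, -0.0, -0.0]
contact_force: [0.9, -0.5, -0.3]
gripper_width: 85.0
grasp_force: 0.0
clock: 2.6
position: [535.2, -313.3, 192.9]
ee_rot: [1.0, -0.027, -0.006, -0.002]
contact_force: [-0.5, -1.3, 0.2]
gripper_width: 84.7
grasp_force: 0.0
[-0.27   0.424 -0.074 -0.002 -1.085  1.788] [ 535.24086624 -313.29852467  192.92996206] [ 0.9996 -0.0266 -0.0058 -0.0023]
```

View pics/pre.png

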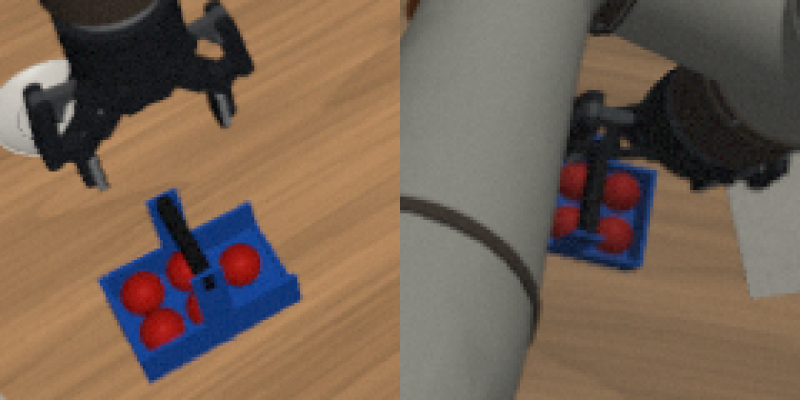

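The picture shows the open fingers straddling the bar line above the tray (bar at ≈(185,240) in the left crop), so I descend.

```bash
echo '[[4, 4, 35, 0, 0, 0], [4, 4, 70, 0, 0, 0], [4, 4, 100, 0, 0, 0], [4, 4, 108, 0, 0, 0], [4, 4, 108, 0, 0, 0]]' > rows.txt && python3 jog.py rows.txt 85; echo '[[0, 0, 0, 0, 0, 0], [0, 0, 0, 0, 0, 0], [0, 0, 0, 0, 0, 0], [0, 0, 0, 0, 0, 0], [0, 0, 0, 0, 0, 0], [0, 0, 0, 0, 0, 0], [0, 0, 0, 0, 0, 0], [0, 0, 0, 0, 0, 0]]' > rows.txt && python3 jog.py rows.txt 0
```

```text
clock: 3.2
position: [543.1, -318.7, 92.0]
ee_rot: [1.0, -0.025, 0.001, 0.0]
contact_force: [0.5, 0.5, -0.0]
gripper_width: 85.2
grasp_force: 0.0
clock: 4.0
position: [542.4, -318.8, 91.6]
ee_rot: [1.0, -0.026, 0.0, 0.0]
contact_force: [-0.1, 0.6, 3.8]
gripper_width: 10.7
grasp_force: 59.3
```

```bash
echo '[[0, 0, 0, 0, 0, 0], [0, 0, 0, 0, 0, 0], [0, 0, 0, 0, 0, 0]]' > rows.txt && python3 jog.py rows.txt 40; echo '[[0, 0, 9, 0, 0, 0], [0, 0, 9, 0, 0, 0]]' > rows.txt && python3 jog.py rows.txt 40; echo '[[0, 0, 9, 0, 0, 0], [0, 0, 9, 0, 0, 0], [0, 0, 9, 0, 0, 0], [0, 0, 9, 0, 0, 0], [0, 0, 9, 0, 0, 0], [0, 0, 9, 0, 0, 0]]' > rows.txt && python3 jog.py rows.txt 0
python3 - <<'E'
from h import *
print(arm.read_state()["joints"].round(3))
E
```

```text
clock: 4.3
position: [541.9, -318.3, 90.4]
ee_rot: [1.0, -0.026, -0.0, -0.0]
contact_force: [0.0, -0.7, 0.2]
gripper_width: 40.0
grasp_force: 0.0
clock: 4.5
position: [541.1, -318.0, 80.1]
ee_rot: [1.0, -0.026, -0.001, -0.001]
contact_force: [-1.2, -0.3, -0.7]
gripper_width: 40.0
grasp_force: 0.0
clock: 5.1
position: [542.0, -318.4, 72.8]
ee_rot: [1.0, -0.026, -0.0, -0.0]
contact_force: [-0.5, 0.7, -2.5]
gripper_width: 11.2
grasp_force: 58.4
[-0.274  0.557 -0.19  -0.    -0.824  1.793]
```

```bash
echo '[[0, 0, 0, 0, 0, 0], [0, 0, 0, 0, 0, 0]]' > rows.txt && python3 jog.py rows.txt 25; echo '[[0, 0, -10, 0, 0, 0], [0, 0, -10, 0, 0, 0]]' > rows.txt && python3 jog.py rows.txt 25; echo '[[0, 0, 0, 0, 0, 0], [0, 0, 0, 0, 0, 0], [0, 0, 0, 0, 0, 0], [0, 0, 0, 0, 0, 0], [0, 0, 0, 0, 0, 0]]' > rows.txt && python3 jog.py rows.txt 0
```

```text
clock: 5.3
position: [542.8, -318.8, 73.8]
ee_rot: [1.0, -0.026, 0.001, 0.0]
contact_force: [-0.2, -0.1, -0.3]
gripper_width: 25.6
grasp_force: 0.0
clock: 5.5
position: [543.5, -319.1, 85.2]
ee_rot: [1.0, -0.026, 0.002, 0.001]
contact_force: [0.1, -0.1, -0.0]
gripper_width: 24.8
grasp_force: 0.0
clock: 6.0
position: [542.8, -318.6, 84.0]
ee_rot: [1.0, -0.026, 0.001, 0.0]
contact_force: [0.2, 1.6, 6.5]
gripper_width: 11.3
grasp_force: 59.6
```

```bash
echo '[[0, 0, -10, 0, 0, 0], [0, 0, -28, 0.05, 0, 0], [0, 0, -55, 0.1, 0, 0], [0, 0, -85, 0.15, 0, 0], [0, 0, -120, 0.2, 0, 0], [0, 0, -155, 0.2, 0, 0], [0, 0, -190, 0.2, 0, 0], [0, 0, -220, 0.2, 0, 0], [0, 0, -240, 0.2, 0, 0], [0, 0, -248, 0.2, 0, 0]]' > rows.txt && python3 jog.py rows.txt 0
cat > to.py <<'E'
import sys
from h import *
from scipy.spatial.transform import Rotation as R
# target: feeder-frame TCP x y z, tray tilt (nose-down +), yaw offset -> tool-axis shift and rotvec from now
a=-.215; M=R.from_euler("z",a); O=np.array([445.8,130,0])
x,y,z,tilt=map(float,sys.argv[1:5])
s=arm.read_state(); r=R.from_quat(s["ee_rot"])
P=O+M.apply([x,y,z]); Q=M*R.from_euler("x",-tilt)*R.from_euler("x",np.pi)
print("shift",r.inv().apply(P-s["position"]).round(1),"rot",(r.inv()*Q).as_rotvec().round(3),"joints",s["joints"].round(3))
print("now feeder pos",M.inv().apply(s["position"]-O).round(1))
E
python3 to.py 0 -175 330 -0.2
```

```text
clock: 7.0
position: [542.2, -318.8, 332.8]
ee_rot: [0.995, -0.026, 0.004, -0.099]
contact_force: [-0.5, -0.3, -3.8]
gripper_width: 11.2
grasp_force: 58.8
shift [-148.  -264.7   55.9] rot [0.001 0.03  0.16 ] joints [-0.366  0.401  0.299 -0.19  -1.53   1.898]
now feeder pos [ 189.9 -417.9  332.8]
```

```bash
echo '[[-4, -7, 1.5, 0, 0, 0], [-13, -23, 5, 0, 0, 0.02], [-26, -46, 10, 0, 0, 0.04], [-40, -72, 15, 0, 0, 0.06], [-55, -98, 21, 0, 0.01, 0.08], [-69, -124, 26, 0, 0.02, 0.1], [-84, -150, 32, 0, 0.03, 0.12], [-98, -176, 37, 0, 0.03, 0.14], [-112, -201, 42, 0, 0.03, 0.16], [-125, -224, 47, 0, 0.03, 0.16]]' > rows.txt && python3 jog.py rows.txt 0; python3 to.py 0 -175 330 -0.2
```

```text
clock: 8.0
position: [426.8, -82.0, 327.2]
ee_rot: [0.989, -0.107, 0.007, -0.099]
contact_force: [0.6, 0.3, -2.5]
gripper_width: 11.1
grasp_force: 58.8
shift [-26.7 -36.    4.6] rot [ 0.     0.007 -0.001] joints [ 0.048  0.009 -0.211 -0.201 -1.31   1.356]
now feeder pos [  26.6 -211.2  327.2]
```

```bash
echo '[[-8, -15, 3, 0, 0, 0], [-14, -27, 6, 0, 0, 0], [-20, -36, 8, 0, 0, 0], [-23, -41, 9, 0, 0, 0], [-23, -41, 9, 0, 0, 0]]' > rows.txt && python3 jog.py rows.txt 0; python3 to.py 0 -175 315 0
python3 - <<'E'
from h import *
im=vision.get_image("scene");im2=vision.get_image("top")
a=cv2.resize(im[60:240,215:395],(400,400),interpolation=3);b=cv2.resize(im2[130:310,220:400],(400,400),interpolation=3)
cv2.imwrite("pics/hov.png",np.hstack([a,b]))
E
```

```text
clock: 8.5
position: [415.0, -37.1, 328.1]
ee_rot: [0.989, -0.106, 0.009, -0.099]
contact_force: [0.0, 1.3, -2.3]
gripper_width: 10.6
grasp_force: 58.8
shift [-5.5  7.6 11.8] rot [-0.199  0.004  0.001] joints [ 0.165 -0.038 -0.257 -0.195 -1.286  1.241]
now feeder pos [   5.5 -169.9  328.1]
```

View pics/hov.png

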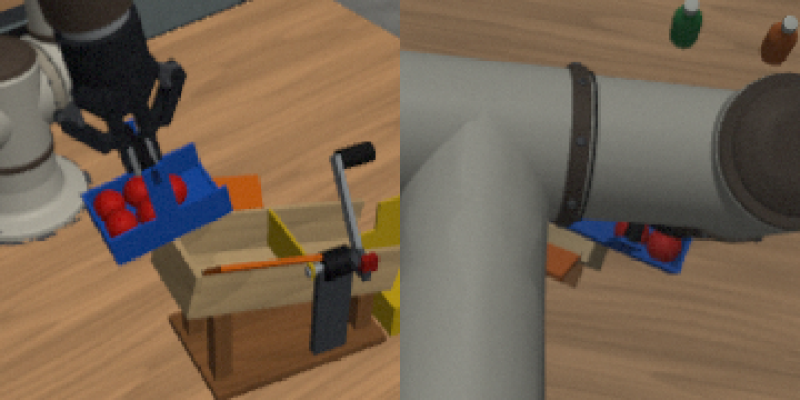

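Hover view: all five balls are still in the tray, with the lip at ≈(215,190) facing the hopper, laterally centred. Computing the pour waypoints with the lip held at about y −105, z 225.

```bash
for p in "0 -170 300 0" "0 -140 318 0.35" "0 -123 322 0.53" "0 -106 324 0.7" "0 -77 320 1.0"; do python3 to.py $p|head -1; done
```

```text
shift [-6.2  5.3 27.9] rot [-0.199  0.003  0.   ] joints [ 0.163 -0.037 -0.256 -0.194 -1.286  1.241]
shift [ -6.2 -27.7  16.2] rot [-0.549  0.003  0.001] joints [ 0.163 -0.037 -0.256 -0.194 -1.286  1.241]
shift [ -6.2 -45.1  15.7] rot [-0.729  0.003  0.001] joints [ 0.163 -0.037 -0.256 -0.194 -1.286  1.241]
shift [ -6.2 -62.2  17.1] rot [-0.899  0.003  0.001] joints [ 0.163 -0.037 -0.256 -0.194 -1.286  1.241]
shift [ -6.2 -89.8  26.7] rot [-1.199  0.003  0.002] joints [ 0.163 -0.037 -0.256 -0.194 -1.286  1.241]
```

```bash
echo '[[-3, 2, 14, -0.08, 0, 0], [-6, 5, 26, -0.16, 0, 0], [-6, 3, 27, -0.23, 0, 0], [-6, -4, 25, -0.3, 0, 0], [-6, -10, 22, -0.37, 0, 0], [-6, -17, 20, -0.44, 0, 0], [-6, -23, 18, -0.5, 0, 0], [-6, -28, 16, -0.55, 0, 0], [-6, -28, 16, -0.55, 0, 0]]' > rows.txt && python3 jog.py rows.txt 0;  for p in "0 -123 322 0.53" "0 -106 324 0.7" "0 -77 320 1.0"; do python3 to.py $p; done;python3 - <<'E'
from h import *
im=vision.get_image("scene")
cv2.imwrite("pics/p1.png",cv2.resize(im[60:240,215:395],(400,400),interpolation=3))
h=cv2.cvtColor(im,cv2.COLOR_BGR2HSV);m=cv2.inRange(h,(0,180,70),(4,255,255))|cv2.inRange(h,(176,180,70),(180,255,255))
n,_,st,c=cv2.connectedComponentsWithStats(m);print([(s[4],*k.round()) for s,k in zip(st[1:],c[1:]) if s[4]>20])
E
```

```text
clock: 9.5
position: [417.2, -5.5, 318.1]
ee_rot: [0.979, -0.105, -0.02, 0.173]
contact_force: [0.8, 0.7, -2.5]
gripper_width: 11.0
grasp_force: 59.0
shift [ -0.9 -13.2  -9. ] rot [-0.18   0.002  0.003] joints [ 0.553  0.037 -0.403  0.252 -1.387  0.727]
now feeder pos [   0.9 -138.5  318.1]
shift [ -0.9 -28.5 -16.7] rot [-0.35   0.001  0.003] joints [ 0.553  0.037 -0.403  0.252 -1.387  0.727]
now feeder pos [   0.9 -138.5  318.1]
shift [ -0.8 -57.1 -22.9] rot [-0.65   0.001  0.003] joints [ 0.553  0.037 -0.403  0.252 -1.387  0.727]
now feeder pos [   0.9 -138.5  318.1]
[(np.int32(364), np.float64(320.0), np.float64(161.0)), (np.int32(47), np.float64(381.0), np.float64(178.0))]
```

```bash
echo '[[0, -4, -3, -0.05, 0, 0], [0, -8, -6, -0.1, 0, 0], [0, -12, -8, -0.15, 0, 0], [0, -15, -10, -0.2, 0, 0], [0, -19, -12, -0.25, 0, 0], [0, -24, -15, -0.3, 0, 0], [-1, -28, -17, -0.35, 0, 0], [-1, -28, -17, -0.35, 0, 0], [-1, -28, -17, -0.35, 0, 0]]' > rows.txt && python3 jog.py rows.txt 0;  for p in "0 -77 320 1.0"; do python3 to.py $p; done;python3 - <<'E'
from h import *
im=vision.get_image("scene")
cv2.imwrite("pics/p2.png",cv2.resize(im[60:240,215:395],(400,400),interpolation=3))
E
```

```text
clock: 10.45
position: [422.2, 25.5, 324.6]
ee_rot: [0.934, -0.1, -0.038, 0.341]
contact_force: [0.7, -0.5, -2.4]
gripper_width: 11.1
grasp_force: 59.1
shift [  0.8 -26.  -15.9] rot [-0.299  0.001  0.003] joints [ 0.71   0.168 -0.409  0.397 -1.586  0.531]
now feeder pos [  -0.8 -107.1  324.6]
```

View pics/p2.png

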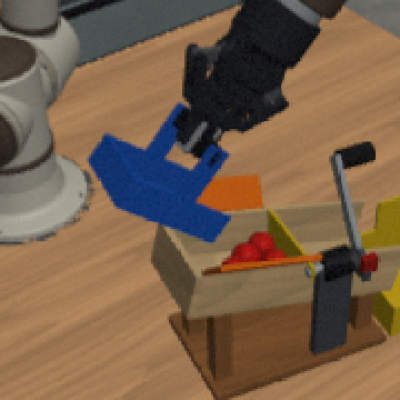

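Balls are already in the hopper, around (255,248) in the crop. I'll complete the tip to 1.0 rad to empty the tray.

```bash
echo '[[0, -5, -4, -0.06, 0, 0], [0, -10, -7, -0.12, 0, 0], [1, -15, -10, -0.18, 0, 0], [1, -20, -13, -0.24, 0, 0], [1, -26, -16, -0.3, 0, 0], [1, -26, -16, -0.3, 0, 0], [1, -26, -16, -0.3, 0, 0], [1, -26, -16, -0.3, 0, 0]]' > rows.txt && python3 jog.py rows.txt 0;  for p in "0 -106 335 0.7" "0 -185 350 0" ; do python3 to.py $p; done;python3 - <<'E'
from h import *
a,b=vision.get_image("scene"),vision.get_image("top")
cv2.imwrite("pics/p3.png",np.hstack([cv2.resize(a[60:240,215:395],(400,400),interpolation=3),cv2.resize(b[130:310,180:360],(400,400),interpolation=3)]))
E
```

```text
clock: 11.3
position: [429.5, 54.1, 321.1]
ee_rot: [0.873, -0.094, -0.052, 0.476]
contact_force: [-0.3, -0.3, -2.9]
gripper_width: 11.1
grasp_force: 59.2
shift [-0.3 27.1 16.3] rot [0.298 0.001 0.001] joints [ 0.793  0.315 -0.407  0.472 -1.747  0.42 ]
now feeder pos [ 3.000e-01 -7.760e+01  3.211e+02]
shift [-0.3 82.5 74.5] rot [0.998 0.001 0.001] joints [ 0.793  0.315 -0.407  0.472 -1.747  0.42 ]
now feeder pos [ 3.000e-01 -7.760e+01  3.211e+02]
```

View pics/p3.png

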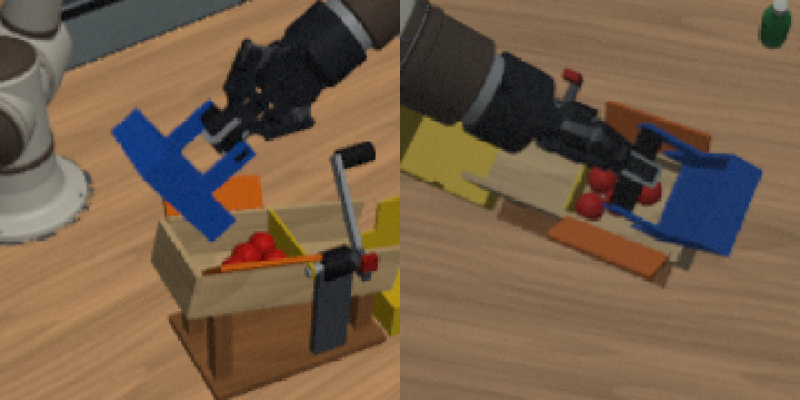

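```bash
echo '[[0, 9, 5, 0.1, 0, 0], [0, 18, 11, 0.2, 0, 0], [0, 27, 16, 0.3, 0, 0], [0, 36, 24, 0.42, 0, 0], [0, 45, 32, 0.54, 0, 0], [0, 54, 40, 0.66, 0, 0], [0, 63, 51, 0.78, 0, 0], [0, 73, 63, 0.9, 0, 0], [0, 82, 74, 1.0, 0, 0], [0, 82, 74, 1.0, 0, 0]]' > rows.txt && python3 jog.py rows.txt 0
python3 - <<'E'
from h import *
from scipy.spatial.transform import Rotation as R
s=arm.read_state(); r=R.from_quat(s["ee_rot"]);print(r.as_euler("xyz"),s["joints"].round(3))
for z in(300,): print(r.inv().apply(np.array([542,-319,z])-s["position"]).round(1))
b,t=vision.get_image("scene"),vision.get_image("top")
for im in (b,t):
    h=cv2.cvtColor(im,cv2.COLOR_BGR2HSV);m=cv2.inRange(h,(0,160,60),(4,255,255))|cv2.inRange(h,(176,160,60),(180,255,255))
    n,_,st,c=cv2.connectedComponentsWithStats(m);print([(int(s[4]),*k.round()) for s,k in zip(st[1:],c[1:]) if s[4]>15])
E
```

```text
clock: 12.4
position: [405.4, -52.6, 351.4]
ee_rot: [0.994, -0.11, 0.0, -0.001]
contact_force: [-0.4, -0.8, -1.9]
gripper_width: 10.6
grasp_force: 59.2
[-3.13938377e+00  9.03507202e-06 -2.20602500e-01] [ 0.271 -0.063 -0.283 -0.002 -1.35   1.079]
[191.6 230.2  50.9]
[(206, np.float64(329.0), np.float64(172.0)), (53, np.float64(381.0), np.float64(178.0))]
[]
```

```bash
echo '[[15, 18, 3, 0, 0, 0], [38, 46, 10, 0, 0, -0.03], [66, 80, 16, 0, 0, -0.06], [95, 115, 25, 0, 0, -0.1], [125, 150, 33, 0, 0, -0.13], [152, 183, 40, 0, 0, -0.16], [175, 210, 47, 0, 0, -0.16], [187, 225, 50, 0, 0, -0.16], [192, 230, 51, 0, 0, -0.16]]' > rows.txt && python3 jog.py rows.txt 0
python3 - <<'E'
from h import *
from scipy.spatial.transform import Rotation as R
s=arm.read_state(); r=R.from_quat(s["ee_rot"]);print(r.as_euler("xyz"),s["joints"].round(3))
print(r.inv().apply(np.array([542,-319,84])-s["position"]).round(1))
t=vision.get_image("top");h=cv2.cvtColor(t,cv2.COLOR_BGR2HSV)
m=cv2.inRange(h,(0,160,60),(4,255,255))|cv2.inRange(h,(176,160,60),(180,255,255))
n,_,st,c=cv2.connectedComponentsWithStats(m);print([(int(s[4]),*k.round()) for s,k in zip(st[1:],c[1:]) if s[4]>15])
cv2.imwrite("pics/h4.png",t)
E
```

```text
clock: 13.4
position: [546.1, -315.5, 295.2]
ee_rot: [1.0, -0.027, -0.004, -0.0]
contact_force: [0.7, -0.1, -2.9]
gripper_width: 11.2
grasp_force: 59.3
[-3.14096987  0.00811296 -0.05445473] [-2.670e-01  3.720e-01  1.050e-01  1.000e-03 -1.312e+00  1.783e+00]
[ -2.2   3.9 211.2]
[(27, np.float64(257.0), np.float64(163.0)), (588, np.float64(278.0), np.float64(214.0))]
```

```bash
echo '[[0, 2, 40, 0, 0, 0], [0, 4, 85, 0, 0, 0], [0, 4, 130, 0, 0, 0], [0, 4, 170, 0, 0, 0], [0, 4, 195, 0, 0, 0], [0, 4, 205, 0, 0, 0], [0, 4, 209, 0, 0, 0], [0, 4, 209, 0, 0, 0], [0, 4, 209, 0, 0, 0]]' > rows.txt && python3 jog.py rows.txt 0
python3 - <<'E'
from h import *
for f in("pics/top0.png","pics/h4.png"):
    t=cv2.imread(f);h=cv2.cvtColor(t,cv2.COLOR_BGR2HSV)
    m=cv2.inRange(h,(0,130,30),(6,255,255))|cv2.inRange(h,(174,130,30),(180,255,255))
    n,_,st,c=cv2.connectedComponentsWithStats(m);print([(int(s[4]),*s[:4],*k.round()) for s,k in zip(st[1:],c[1:]) if s[4]>15])
t=cv2.imread("pics/h4.png");cv2.imwrite("pics/h4z.png",cv2.resize(t[170:260,225:335],None,fx=6,fy=6,interpolation=3))
E
```

```text
clock: 14.35
position: [546.0, -319.3, 91.1]
ee_rot: [1.0, -0.027, 0.001, 0.001]
contact_force: [0.5, 0.8, -1.6]
gripper_width: 11.2
grasp_force: 59.2
[(36, np.int32(253), np.int32(161), np.int32(9), np.int32(7), np.float64(257.0), np.float64(164.0)), (79, np.int32(427), np.int32(199), np.int32(10), np.int32(11), np.float64(431.0), np.float64(204.0)), (92, np.int32(414), np.int32(203), np.int32(11), np.int32(10), np.float64(419.0), np.float64(207.0)), (98, np.int32(441), np.int32(202), np.int32(11), np.int32(11), np.float64(446.0), np.float64(207.0)), (59, np.int32(425), np.int32(212), np.int32(9), np.int32(9), np.float64(429.0), np.float64(216.0)), (84, np.int32(439), np.int32(215), np.int32(11), np.int32(11), np.float64(444.0), np.float64(220.0))]
[(37, np.int32(253), np.int32(161), np.int32(8), np.int32(7), np.float64(257.0), np.float64(164.0)), (638, np.int32(259), np.int32(199), np.int32(38), np.int32(30), np.float64(277.0), np.float64(215.0))]
```

View pics/h4z.png

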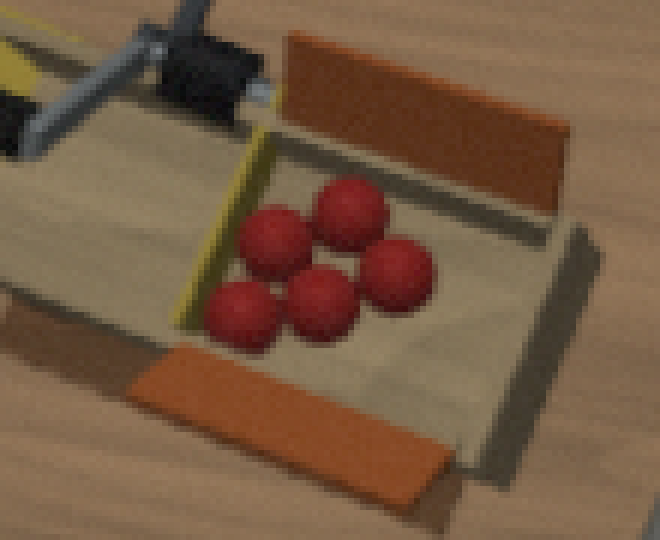

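All five balls lie in the hopper behind the gate. The tray isn't on the bench yet, so I lower it gently.

```bash
echo '[[0, 0, 2, 0, 0, 0], [0, 0, 4, 0, 0, 0], [0, 0, 4, 0, 0, 0], [0, 0, 4, 0, 0, 0]]' > rows.txt && python3 jog.py rows.txt 0;echo '[[0, 0, 2, 0, 0, 0], [0, 0, 3, 0, 0, 0], [0, 0, 3, 0, 0, 0]]' > rows.txt && python3 jog.py rows.txt 0
```

```text
clock: 14.75
position: [544.7, -319.2, 85.2]
ee_rot: [1.0, -0.027, -0.001, -0.0]
contact_force: [0.1, 0.4, -2.4]
gripper_width: 11.1
grasp_force: 59.2
clock: 15.05
position: [544.9, -319.3, 84.1]
ee_rot: [1.0, -0.027, -0.001, 0.0]
contact_force: [-2.8, 2.6, 6.1]
gripper_width: 11.1
grasp_force: 60.6
```

```bash
echo '[[0, 0, 0, 0, 0, 0], [0, 0, 0, 0, 0, 0], [0, 0, 0, 0, 0, 0], [0, 0, 0, 0, 0, 0], [0, 0, 0, 0, 0, 0]]' > rows.txt && python3 jog.py rows.txt 60; echo '[[0, 0, -15, 0, 0, 0], [0, 0, -50, 0, 0, 0], [0, 0, -100, 0, 0, 0], [0, 0, -150, 0, 0, 0], [0, 0, -200, 0, 0, 0], [0, 0, -250, 0, 0, 0], [0, 0, -270, 0, 0, 0]]' > rows.txt && python3 jog.py rows.txt 60; python3 to.py -40 93 320 0
python3 - <<'E'
from h import *
t=vision.get_image("scene");h=cv2.cvtColor(t,cv2.COLOR_BGR2HSV)
for im in (cv2.imread("pics/scene0.png"),t):
    h=cv2.cvtColor(im,cv2.COLOR_BGR2HSV)
    m=cv2.inRange(h,(105,120,40),(130,255,255));m[:240]=0;m[:,:150]=0;m[:,280:]=0
    print(cv2.boundingRect(m),cv2.minAreaRect(cv2.findNonZero(m)))
E
```

```text
clock: 15.55
position: [544.7, -319.2, 81.9]
ee_rot: [1.0, -0.027, -0.001, -0.0]
contact_force: [-0.4, -1.0, 0.5]
gripper_width: 60.2
grasp_force: 0.0
clock: 16.25
position: [546.3, -320.1, 358.9]
ee_rot: [1.0, -0.027, 0.004, 0.002]
contact_force: [1.2, -0.2, 0.3]
gripper_width: 60.0
grasp_force: 0.0
shift [-149.7 -542.4   35.6] rot [ 0.004 -0.007  0.161] joints [-0.274  0.346  0.221  0.002 -1.437  1.79 ]
now feeder pos [ 194.2 -418.3  358.9]
(180, 281, 70, 67) ((210.8956298828125, 308.7508239746094), (55.804866790771484, 61.94255447387695), 61.26020431518555)
(180, 282, 71, 68) ((211.54281616210938, 309.81353759765625), (55.77742004394531, 62.241302490234375), 60.42216110229492)
```

```bash
echo '[[-10, -30, 0, 0, 0, 0], [-25, -77, 0, 0, 0, 0.03], [-40, -124, 0, 0, 0, 0.05], [-55, -171, 0, 0, 0, 0.08], [-70, -218, 0, 0, 0, 0.1], [-85, -265, 0, 0, 0, 0.12], [-99, -312, 0, 0, 0, 0.14], [-113, -359, 0, 0, 0, 0.16], [-128, -406, 0, 0, 0, 0.16], [-142, -453, 0, 0, 0, 0.16]]' > rows.txt && python3 jog.py rows.txt 0; python3 to.py -60 90 320 0
```

```text
clock: 17.3
position: [427.1, 142.5, 352.5]
ee_rot: [0.994, -0.107, -0.001, -0.0]
contact_force: [1.4, 0.2, 0.2]
gripper_width: -0.2
grasp_force: 0.0
shift [-38.9 -81.8  32.6] rot [-0.     0.002  0.001] joints [ 0.684  0.017 -0.202 -0.002 -1.352  0.673]
now feeder pos [-20.9   8.2 352.5]
```

```bash
echo '[[-15, -35, 0, 0, 0, 0], [-32, -70, 0, 0, 0, 0], [-39, -82, 15, 0, 0, 0], [-39, -82, 50, 0, 0, 0], [-39, -82, 85, 0, 0, 0], [-39, -82, 110, 0, 0, 0], [-39, -82, 118, 0, 0, 0], [-39, -82, 118, 0, 0, 0]]' > rows.txt && python3 jog.py rows.txt 0; python3 to.py 96 90 234 0
```

```text
clock: 18.1
position: [407.1, 228.9, 233.8]
ee_rot: [0.994, -0.107, -0.002, 0.001]
contact_force: [0.3, -0.1, 0.0]
gripper_width: -0.4
grasp_force: 0.0
shift [154.9  -1.6  -0.8] rot [0.002 0.003 0.   ] joints [ 0.86   0.128 -0.382 -0.002 -1.064  0.497]
now feeder pos [-58.9  88.4 233.8]
```

```bash
echo '[[12, 0, 0, 0, 0, 0], [24, 0, 0, 0, 0, 0], [36, 0, 0, 0, 0, 0], [50, 0, 0, 0, 0, 0], [65, 0, 0, 0, 0, 0], [80, 0, 0, 0, 0, 0], [95, 0, 0, 0, 0, 0], [110, 0, 0, 0, 0, 0], [125, 0, 0, 0, 0, 0], [138, 0, 0, 0, 0, 0]]' > rows.txt && python3 jog.py rows.txt 0;python3 to.py 96 90 234 0; echo '[[6, 0, 0, 0, 0, 0], [10, 0, 0, 0, 0, 0], [14, 0, 0, 0, 0, 0], [14, 0, 0, 0, 0, 0]]' > rows.txt && python3 jog.py rows.txt 0;python3 to.py 96 90 234 0
```

```text
clock: 19.1
position: [540.4, 199.4, 232.8]
ee_rot: [0.994, -0.108, -0.005, 0.0]
contact_force: [-9.8, 5.6, -6.9]
gripper_width: -0.1
grasp_force: 5.8
shift [18.3 -2.  -1.4] rot [ 0.002  0.01  -0.001] joints [ 0.631  0.318 -0.13  -0.007 -1.131  0.726]
now feeder pos [ 77.6  88.  232.8]
clock: 19.5
position: [551.0, 196.8, 229.1]
ee_rot: [0.994, -0.108, -0.009, 0.001]
contact_force: [-11.2, 6.8, -8.0]
gripper_width: 0.0
grasp_force: 6.5
shift [ 7.4 -2.3 -5. ] rot [ 0.005  0.018 -0.002] joints [ 0.615  0.34  -0.106 -0.011 -1.141  0.744]
now feeder pos [ 88.5  87.7 229.1]
```

```bash
echo '[[4, 0, -2, 0, 0, 0], [7, 0, -3, 0, 0, 0], [7, 0, -3, 0, 0, 0]]' > rows.txt && python3 jog.py rows.txt 0;python3 to.py 96 90 234 0; echo '[[3, 0, 0, 0, 0, 0], [5, 0, 0, 0, 0, 0], [5, 0, 0, 0, 0, 0]]' > rows.txt && python3 jog.py rows.txt 0;python3 to.py 96 90 234 0
python3 - <<'E'
from h import *
t=vision.get_image("scene"); u=vision.get_image("top")
cv2.imwrite("pics/e_s.png",t);cv2.imwrite("pics/e_t.png",u)
for im in(t,u):
    h=cv2.cvtColor(im,cv2.COLOR_BGR2HSV)
    m=cv2.inRange(h,(0,130,30),(6,255,255))|cv2.inRange(h,(174,130,30),(180,255,255))
    n,_,st,c=cv2.connectedComponentsWithStats(m);print([(int(s[4]),*k.round()) for s,k in zip(st[1:],c[1:]) if s[4]>15])
E
```

```text
clock: 19.8
position: [555.8, 194.5, 230.6]
ee_rot: [0.994, -0.108, -0.012, 0.003]
contact_force: [-14.7, 5.5, -10.1]
gripper_width: -0.2
grasp_force: 7.6
shift [ 2.3 -3.5 -3.5] rot [ 0.008  0.023 -0.002] joints [ 0.606  0.348 -0.09  -0.013 -1.155  0.753]
now feeder pos [ 93.7  86.5 230.6]
clock: 20.1
position: [558.1, 193.9, 229.6]
ee_rot: [0.994, -0.108, -0.015, 0.003]
contact_force: [-21.0, 8.2, -10.0]
gripper_width: 0.1
grasp_force: 10.8
shift [-0.3 -3.6 -4.4] rot [ 0.01   0.029 -0.002] joints [ 0.601  0.355 -0.081 -0.016 -1.162  0.759]
now feeder pos [ 96.1  86.4 229.6]
[(131, np.float64(402.0), np.float64(169.0)), (68, np.float64(380.0), np.float64(178.0)), (22, np.float64(394.0), np.float64(183.0))]
[(37, np.float64(257.0), np.float64(164.0)), (181, np.float64(204.0), np.float64(175.0)), (186, np.float64(191.0), np.float64(201.0)), (92, np.float64(212.0), np.float64(198.0))]
```

```bash
echo '[[1, 0, 0, 0, 0, 0], [1, 0, 0, 0, 0, 0], [1, 0, 0, 0, 0, 0], [1, 0, 0, 0, 0, 0], [1, 0, 0, 0, 0, 0], [1, 0, 0, 0, 0, 0]]' > rows.txt && python3 jog.py rows.txt 0
python3 - <<'E'
from h import *
from scipy.spatial.transform import Rotation as R
M=R.from_euler("z",-.215); O=np.array([445.8,130,0])
im=vision.get_image("top");h=cv2.cvtColor(im,cv2.COLOR_BGR2HSV)
m=cv2.inRange(h,(0,130,30),(6,255,255))|cv2.inRange(h,(174,130,30),(180,255,255))
n,_,st,c=cv2.connectedComponentsWithStats(m)
for s,k in zip(st[1:],c[1:]):
    if s[4]>10:
        x,y,w,hh=s[:4]; print(int(s[4]),k.round(),"bin frame",(M.inv().apply(plane("top",k,22)-O)-[0,185,0]).round(), [ (M.inv().apply(plane("top",p,22)-O)-[0,185,0]).round()[:2].tolist() for p in ((x,y),(x+w,y+hh))])
E
```

```text
clock: 20.8
position: [558.3, 193.8, 229.6]
ee_rot: [0.994, -0.108, -0.016, 0.003]
contact_force: [-22.6, 8.9, -9.2]
gripper_width: 0.0
grasp_force: 12.1
35 [257. 164.] bin frame [127. -98.  22.] [[130.0, -84.0], [120.0, -114.0]]
181 [204. 174.] bin frame [40. 31. 22.] [[45.0, 69.0], [32.0, -9.0]]
188 [191. 201.] bin frame [-45.  31.  22.] [[-34.0, 68.0], [-58.0, -11.0]]
90 [212. 198.] bin frame [-13. -21.  22.] [[-6.0, -1.0], [-23.0, -44.0]]
```

The five balls are settled in the bin, and the arm is held at its stop with about 22 N.

```bash
python3 -c "
from bench import arm, vision
print(arm.job_done())"
```

```text
the job is handed in; nothing more can be done
None
```

I poured all five balls into the hopper, set the empty tray back upright and let it go, and ran the balls into the yellow bin. I handed the job in at about 21 s with the fingers holding the gate arm at its stop; the hand-in returned no verdict.

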